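# Set the second rolling guide on the pastry board

### The job

Get the pastry board ready for rolling: lift the blue strip out of the dish drainer and lay it flat on the board, flush along its whole length against the free raised edge, opposite the blue strip already there, with neither end overhanging the board. Lower it onto the board before letting go, do not drop it, and leave the orange strip, the colander and the strip already on the board where they are.

Things in the scene. Friction and masses are not known exactly. Their poses are not given: they have to be found in the camera images.
- blue_strip: The strip to move: straight rigid blue bar, 180 long (x axis) x 26 wide (y) x 18 mm high (z), 50 to 100 g, the same either way round. Starts flat on the floor of the drainer's near compartment, roughly along its length, left or right of the orange strip. Origin: centre of its underside, z up.
- blue_end_a (a point): Middle of the blue strip's underside at its +x end (90 mm from its origin); axes as the strip.
- blue_end_b (a point): Middle of the blue strip's underside at its -x end; axes as the strip.
- orange_strip: An orange strip of the same size, lying flat in the same compartment, its centre line about 70 mm from the blue one's. Stays there. Origin: centre of its underside.
- mate_strip: The other blue strip (same size), already lying on the pastry board against the raised edge on the board's -y side. Stays there. Origin: centre of its underside.
- basket: White dish drainer on a grey drip tray, fixed, left or right of the robot (the board is on the other side). 380 (x) x 250 (y) mm overall, walls 5 mm, rim 86 mm and flat inner floor 17 mm above the counter. A cross wall at x = +45 mm, top 67 mm up, parts the near compartment (strips; inside 217 x 220) from the far one (colander). Origin: centre of the underside, on the counter; z up.
- colander: Small white upturned colander, 112 mm across, 50 mm high, in the drainer's far compartment. Stays there. Origin: centre of its underside.
- board: Light wooden pastry board, fixed, 260 (x) x 220 (y) x 20 mm thick, with dark raised edges 15 mm wide along both long sides (+y and -y), 12 mm higher than its surface; 190 mm of flat surface between them; the two ends (+x, -x) are open. Origin: centre of the underside, on the counter; z up.
- edge_face (a point): Foot of the free raised edge (the board's +y one): middle of its inner face where it meets the board's surface, 20 mm above the counter. Axes as the board: x along the edge, y from the board's surface into the edge, z up.
Mind the look-alikes: they are no part of the job. Leave any red look-alike of the blue_strip alone.

How it is judged:
On the way:
1. the blue strip is held by the fingers and lifted out of the drainer, above its rim (height (world z) of each of blue_end_a, blue_end_b above 0.09 m and contact force between the fingers and blue_strip above 0.5 N), for 0.2 s.
At the end, for the whole second after the job is handed in: The blue strip lies flat and still on the board, along the free raised edge with at most 2.5 mm of gap at either end, no end more than 2 mm past the board; orange strip and colander moved under 30 mm, the strip already on the board under 10 mm (y of blue_end_a in the frame of edge_face between -0.0155 and -0.011 m and x of blue_end_a in the frame of edge_face between -0.132 and 0.132 m and z of blue_end_a in the frame of edge_face between -0.003 and 0.003 m and y of blue_end_b in the frame of edge_face between -0.0155 and -0.011 m and x of blue_end_b in the frame of edge_face between -0.132 and 0.132 m and z of blue_end_b in the frame of edge_face between -0.003 and 0.003 m and angle between the z axis of blue_strip and the z axis of board, either way round below 0.05 rad and linear speed of blue_strip below 0.01 m/s and distance of each of orange_strip, colander from where it was at the start of the episode below 0.03 m and distance of mate_strip from where it was at the start of the episode below 0.01 m); the robot touches nothing.
It fails at once if the blue strip is let go in mid-air (more than 25 mm above the board's surface) (z of blue_strip in the frame of edge_face above 0.025 m and contact force between the fingers and blue_strip below 0.02 N).
It fails at once if the orange strip is moved more than 30 mm (distance of orange_strip from where it was at the start of the episode above 0.03 m).
It fails at once if the colander is moved more than 30 mm (distance of colander from where it was at the start of the episode above 0.03 m).
It fails at once if the strip already on the board is moved more than 10 mm (distance of mate_strip from where it was at the start of the episode above 0.01 m).
It also fails if it takes over 48 s, if anything falls off the work surface, if the arm or the gripper's body presses on something with over 40 N, if the wrist force passes 120 N, or if a joint passes its speed limit or range.

### The arm

A 7-joint arm with a two-finger parallel gripper is mounted at the origin on the work surface. World frame = base frame: x ahead of the robot, y to its left, z up, the work surface at z = 0. Lengths are in m, angles in rad, forces in N, time in s.
With the tool pointing down it reaches from about 0.35 to 0.9 m from the base axis. Payload 7.2 kg.
Tool frame: the origin (TCP) lies midway between the tips of the shut fingers; the grasp point (between the pads) lies behind it (ctrl.pinch_z is the z of the grasp point in the tool frame, in m); z points along the fingers, y is the line along which they close (so a half turn about z gives the same grasp; the last joint's range is limited). The gripper opens to 88 mm and grips with 3 to 60 N. Pads are 20 mm wide; open, the fingers measure 115 mm over their backs; the gripper's body (75 mm by 178 mm) begins 61 mm behind the grasp point.
Start: joints at [-1.178, 0.411, -0.013, 1.596, 0.006, 1.134, -0.082], TCP at [0.278, 0.56, 0.223] pointing down, gripper open.
Joint ranges: [-2.95, 2.95], [-0.29, 1.99], [-1.47, 1.44], [0.14, 2.54], [-1.03, 4.17], [0.13, 1.85], [-2.86, 2.86]. Speed limits (rad/s): [2.39, 2.39, 3.01, 3.01, 3.14, 3.14, 3.14].

### API

Orientations are given as a rotation vector (axis times angle).
In Python, from cell import status, imaging, ctrl gives the robot as it stands.
- The arm moves only by the shell command python3 -m pendant 'ROWS' [FORCE]. ROWS is JSON, a list of rows, each a list of 5 numbers: the finger opening in m, from 0 to 0.0878, then the shift along the tool's x, y, z in m, then the turn about the tool's z in units of 5 degrees (1.0 is 5 degrees). A call has 1 to 8 rows; each row shifts and turns the commanded pose from where the row before left it, along the tool's axes as they then stand; what a row does not reach is not made up. A row lasts 1/12 s, in which the tool goes at most 41.7 mm and 7.16 degrees, less where a joint would pass 70% of its speed; a pose out of reach is approached as far as the arm can. A call with a gripper value outside its range is refused whole. The fingers move at their own pace and stop on an object; FORCE is the grip in N (left out, the last holds). Time passes only in rows, so rows that do not move let the fingers close. It gives the time, the measured TCP pose, the force, the opening and the grip force at its end, in the units of the state.
- status.get_obs(): the state, without advancing time (a new reading comes with each control period).
- imaging.capture(name): name is "side" or "top"; returns the picture (420x560x3 uint8, blue, green, red); there is no depth.
- imaging.calibration(name): a dict with "vertical_fov" (degrees; the focal length in pixels is half the picture's height over the tangent of half this angle, whatever the lens; pixels are square), "cx", "cy" (the principal point, pixels), "k1" (the pictures are not rectified: a ray, as slopes to the right and down, at radius r is drawn at 1 + k1 r^2 times it, then the intrinsics apply), "T" (4x4, takes a point from camera to world coordinates). Camera axes: x right, y up, looking along -z (the intrinsics and any distortion apply to the point x, -y, -z); pixel columns grow to the right and rows downward; lengths in m; the calibration is good to about 2 mm. A picture is of the moment at which its call begins. calibration takes no time and is no camera call.
- ctrl.hand_in(): hands the job in; it is judged then, once.
The state is a dict: "t": time; "joints": joint angles; "dq": joint speeds; "effort": joint torques, N m; "ee_pos": TCP position; "orientation": TCP orientation; "ft_force": force on the tool from outside, world axes, zero at the start; "torque": the same for the moment, N m; "opening": finger opening in m; "gripper_force": force on a finger pad.
Only numpy, scipy, OpenCV 4.12 (cv2) and the standard library are available. Lean on these libraries where they do the work, as an engineer would, in place of code of your own. Each camera call takes 0.05 s, during which the arm holds its last target. There are 200 camera calls.

## Working session

There is one attempt and no reset: what is moved stays moved. The work goes in short steps, Python scripts to look and compute and a shell command to move; the robot and the scene stay as the last step left them, time stands still between calls to the robot, and variables do not carry over. Pictures are saved under pics/ and viewed, at most 10 in all, crops included, and the job is handed in when it is done.

```bash
mkdir -p pics; cat > h.py <<'E'
import numpy as np, cv2
from cell import status, imaging, ctrl
from scipy.spatial.transform import Rotation as R
def K(n):
    c=imaging.calibration(n); f=210/np.tan(np.radians(c["vertical_fov"])/2)
    return c,f
def ray(n,px):
    c,f=K(n); px=np.atleast_2d(np.array(px,float))
    # distortion: x_d = x(1+k r^2)
    d=(px-[c["cx"],c["cy"]])/f; u=d.copy()
    for _ in range(30): u=d/(1+c["k1"]*(u**2).sum(1,keepdims=True))
    T=np.array(c["T"]); v=np.c_[u[:,0],-u[:,1],-np.ones(len(u))]@T[:3,:3].T
    return T[:3,3],v
def onplane(n,px,z):
    o,v=ray(n,px); return o+v*((z-o[2])/v[:,2])[:,None]
def proj(n,P):
    c,f=K(n); T=np.array(c["T"]); q=(np.atleast_2d(P)-T[:3,3])@T[:3,:3]
    u=np.c_[q[:,0],-q[:,1]]/-q[:,2:3]; u=u*(1+c["k1"]*(u**2).sum(1,keepdims=True))
    return u*f+[c["cx"],c["cy"]]
E
python3 - <<'E'
from h import *
for n in("top","side"):
    im=imaging.capture(n); cv2.imwrite(f"pics/{n}0.png",im); c,f=K(n); print(n,f,c["k1"],np.round(c["T"],3).tolist())
o=status.get_obs(); print(o); print(ctrl.pinch_z)
E
```

```text
top 395.9011822956727 -0.039479228629661064 [[-0.005, 0.99, -0.144, 0.379], [-1.0, -0.008, -0.015, 0.006], [-0.016, 0.144, 0.989, 0.891], [0.0, 0.0, 0.0, 1.0]]
side 449.5135344556278 -0.020120496737618374 [[0.972, 0.152, -0.18, 0.307], [-0.235, 0.693, -0.682, -0.787], [0.021, 0.705, 0.709, 0.911], [0.0, 0.0, 0.0, 1.0]]
{'t': 0.1, 'joints': array([-1.17818428,  0.4118266 , -0.01273907,  1.59691589,  0.0055847 ,
        1.13430055, -0.0821919 ]), 'dq': array([-0.00062212, -0.00349022,  0.00019949, -0.00240386, -0.00247578,
       -0.00055476, -0.00052233]), 'effort': array([ 2.35133339e-03, -5.89101112e+01,  6.43411260e-01, -2.91706163e+01,
       -5.38293121e-02,  1.45498419e-02,  6.26379597e-05]), 'ee_pos': array([0.27774252, 0.55940935, 0.22190706]), 'orientation': array([-7.17320112e-01, -3.05834628e+00,  2.18781403e-03]), 'ft_force': array([-0.83848068, -0.58014117, -0.83053652]), 'torque': array([-0.01655453, -0.06916811,  0.01213114]), 'gripper_force': 0.0, 'opening': 0.08778108776540909}
-0.0187
```

View pics/top0.png

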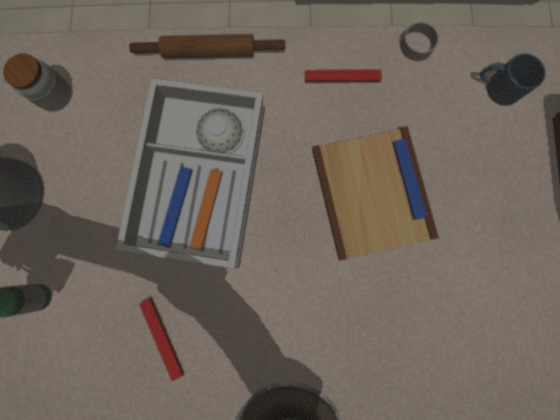

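View pics/side0.png

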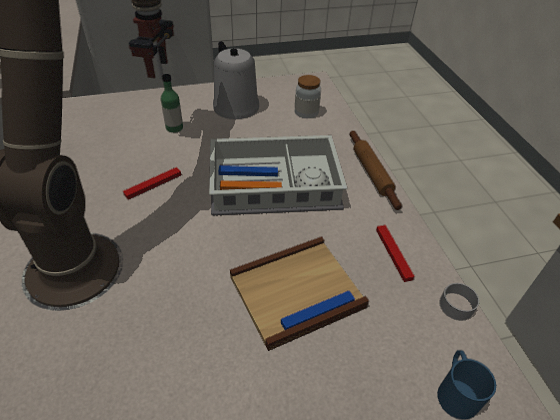

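The pictures show the drainer on the left, +y, with two strips in its near compartment: blue at top-view (175,206) and orange at (206,209). The board is on the right with its mate strip at (409,179) against the right (-y) edge, so the left edge at about (330,203) is free. There are two red look-alikes, at (343,76) and (161,340). The one to move is the blue strip at (175,206), the only blue one in the drainer.

```bash
cat > meas.py <<'E'
from h import *
def blobs(im,lo,hi,amin=250):
    m=cv2.inRange(cv2.cvtColor(im,cv2.COLOR_BGR2HSV),lo,hi)
    cs,_=cv2.findContours(m,cv2.RETR_EXTERNAL,cv2.CHAIN_APPROX_NONE)
    return [c for c in cs if cv2.contourArea(c)>amin]
BLUE=((110,140,40),(130,255,255)); OR=((5,150,80),(18,255,255))
def rect(n,c,z):
    P=onplane(n,c[:,0,:],z)[:,:2]
    r=cv2.minAreaRect((P*1000).astype(np.float32)); b=cv2.boxPoints(r)
    e=[b[1]-b[0],b[2]-b[1]]; L=max(e,key=np.linalg.norm); L=L*np.sign(L[0])
    return np.round(r[0],1),np.round(sorted(r[1]),1),round(np.degrees(np.arctan2(L[1],L[0])),2)
E
python3 - <<'E'
from meas import *
for n in("top","side"):
    im=cv2.imread(f"pics/{n}0.png")
    for nm,rg in(("blue",BLUE),("or",OR)):
        for c in blobs(im,*rg):
            print(n,nm,c[:,0].mean(0).round(),cv2.contourArea(c),rect(n,c,.035),rect(n,c,.038))
im=cv2.imread("pics/top0.png")
a=cv2.resize(im[150:270,110:270],None,fx=2.4,fy=3*0.8,interpolation=cv2.INTER_CUBIC)
b=cv2.resize(im[120:270,305:445],None,fx=2.4,fy=2.4,interpolation=cv2.INTER_CUBIC)
h=max(a.shape[0],b.shape[0]); f=lambda q:cv2.copyMakeBorder(q,0,h-q.shape[0],0,0,0)
cv2.imwrite("pics/crop.png",cv2.convertScaleAbs(np.hstack([f(a),f(b)]),alpha=1.6))
hsv=cv2.cvtColor(im,cv2.COLOR_BGR2HSV)
for r in(160,190,220):
    print(r,[tuple(hsv[r,c]) for c in range(312,350,2)])
E
```

```text
top blue [174. 206.] 648.5 (array([501.3, 247.6]), array([ 22.6, 169.9]), np.float32(-14.23)) (array([500.8, 246.7]), array([ 22.5, 169.3]), np.float32(-14.23))
top blue [410. 180.] 566.5 (array([ 557.6, -270. ]), array([ 21.8, 172.8]), np.float32(11.88)) (array([ 557., -269.]), array([ 21.7, 172.2]), np.float32(11.88))
top or [206. 209.] 744.0 (array([493. , 178.5]), array([ 24.1, 175.7]), np.float32(-14.21)) (array([492.6, 177.9]), array([ 24. , 175.1]), np.float32(-14.21))
top or [21. 70.] 279.0 (array([831.6, 631.5]), array([47.2, 78.1]), np.float32(41.22)) (array([830. , 629.3]), array([47.1, 77.9]), np.float32(41.22))
side or [250. 184.] 313.0 (array([492.1, 174.9]), array([ 30.5, 177.8]), np.float32(-12.21)) (array([491.4, 171.6]), array([ 30.4, 177.2]), np.float32(-12.21))
side or [376. 167.] 253.0 (array([885.1, 172.3]), array([ 37.2, 164.3]), np.float32(89.46)) (array([883.2, 169. ]), array([ 37.1, 163.7]), np.float32(89.46))
160 [(np.uint8(15), np.uint8(41), np.uint8(125)), (np.uint8(16), np.uint8(52), np.uint8(83)), (np.uint8(13), np.uint8(107), np.uint8(62)), (np.uint8(1
[... 1752 characters left out ...]
(45), np.uint8(124)), (np.uint8(14), np.uint8(43), np.uint8(120)), (np.uint8(13), np.uint8(44), np.uint8(123)), (np.uint8(14), np.uint8(40), np.uint8(120)), (np.uint8(16), np.uint8(44), np.uint8(123)), (np.uint8(17), np.uint8(43), np.uint8(107)), (np.uint8(13), np.uint8(81), np.uint8(57)), (np.uint8(9), np.uint8(116), np.uint8(75)), (np.uint8(10), np.uint8(126), np.uint8(71)), (np.uint8(11), np.uint8(114), np.uint8(78)), (np.uint8(17), np.uint8(113), np.uint8(117)), (np.uint8(17), np.uint8(115), np.uint8(120)), (np.uint8(18), np.uint8(112), np.uint8(125)), (np.uint8(18), np.uint8(117), np.uint8(126)), (np.uint8(17), np.uint8(115), np.uint8(131)), (np.uint8(17), np.uint8(112), np.uint8(127))]
```

View pics/crop.png

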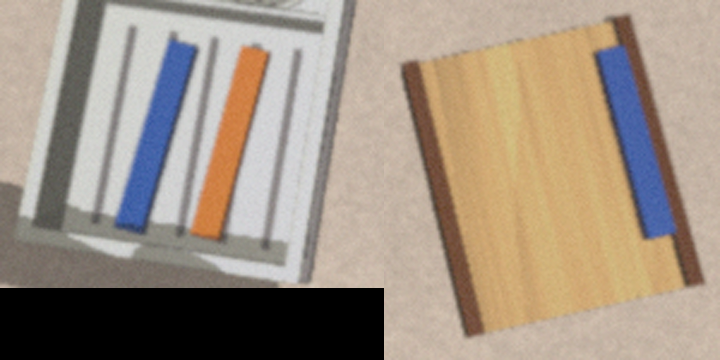

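Crop confirms: the solid blue bar in the drainer, left of the orange one, is the target; the board's left (+y) dark edge is free.

```bash
cat >> meas.py <<'E'
def go(xyz,yang,o=None):
    """shift (mm, tool axes) and turn (5deg units) from the present pose to TCP xyz with closing axis at world angle yang (deg)"""
    o=o or status.get_obs(); Rm=R.from_rotvec(o["orientation"]).as_matrix()
    d=Rm.T@(np.array(xyz)-o["ee_pos"]); a=np.degrees(np.arctan2(Rm[1,1],Rm[0,1]))
    t=-((yang-a+90)%180-90)/5
    print("t",round(o["t"],2),"pos",o["ee_pos"].round(4),"yang",a.round(2),"zax",Rm[:,2].round(3),"shift mm",(d*1000).round(1),"turn",t.round(2),"j",o["joints"].round(2))
E
cat > board.py <<'E'
from meas import *
def board(im):
    hsv=cv2.cvtColor(im,cv2.COLOR_BGR2HSV).astype(float); V=cv2.GaussianBlur(hsv[...,2],(1,3),0); pts=[]
    for r in range(152,252,2):
        c0=318+(r-150)*0.25
        seg=V[r,int(c0)-3:int(c0)+22]; i=int(np.argmin(seg)); 
        for j in range(i,len(seg)-1):
            if seg[j]<97<=seg[j+1] and seg[min(j+2,len(seg)-1)]>97: pts.append((int(c0)-3+j+(97-seg[j])/(seg[j+1]-seg[j]),r)); break
    P=onplane("top",pts,.032)[:,:2]
    vx,vy,x,y=cv2.fitLine((P*1000).astype(np.float32),cv2.DIST_HUBER,0,.01,.01).ravel()
    u=np.array([vx,vy])*np.sign(vx); n=np.array([-u[1],u[0]]); res=(P*1000-[x,y])@n
    # ends of the board from the wood mask, on the surface
    m=cv2.inRange(hsv.astype(np.uint8),(12,85,95),(22,255,255)); cs,_=cv2.findContours(m[100:290,300:450].copy(),0,cv2.CHAIN_APPROX_NONE)
    c=max(cs,key=cv2.contourArea)[:,0]+[300,100]; W=onplane("top",c,.02)[:,:2]*1000
    s=(W-[x,y])@u; w=(W-[x,y])@n
    s0=np.median([s[(abs(w-k)<4)].max()+s[(abs(w-k)<4)].min() for k in(-30,-60,-90,-120)])/2
    L=np.median([s[(abs(w-k)<4)].max()-s[(abs(w-k)<4)].min() for k in(-30,-60,-90,-120)])
    print("edge mid",(np.array([x,y])+s0*u).round(1),"ang",np.degrees(np.arctan2(u[1],u[0])).round(2),"rms",res.std().round(2),len(pts),"len",L.round(1),"wood w",w.min().round(1),w.max().round(1))
E
python3 - <<'E'
from board import *; import board as B
B.board(cv2.imread("pics/top0.png"))
im=cv2.imread("pics/side0.png")
for c in blobs(im,(100,120,30),(135,255,255)): print("side blue",c[:,0].mean(0).round(),rect("side",c,.035))
go((.501,.2475,.13),75.8); go((.501,.2475,.026),75.8)
E
```

```text
edge mid [510.3 -99.2] ang 12.22 rms 0.19 50 len 257.7 wood w -190.3 -1.2
side blue [317. 310.] (array([ 555.7, -271.6]), array([ 27.5, 182.4]), np.float32(12.22))
side blue [248. 171.] (array([496.8, 238.5]), array([ 42.4, 177.3]), np.float32(-15.43))
t 0.1 pos [0.2777 0.5594 0.2219] yang 63.6 zax [-0.001 -0.001 -1.   ] shift mm [-338.7 -180.    92.2] turn -2.44 j [-1.18  0.41 -0.01  1.6   0.01  1.13 -0.08]
t 0.1 pos [0.2777 0.5594 0.2219] yang 63.6 zax [-0.001 -0.001 -1.   ] shift mm [-338.6 -179.8  196.2] turn -2.44 j [-1.18  0.41 -0.01  1.6   0.01  1.13 -0.08]
```

```bash
python3 -m pendant '[[0.055,-0.028,-0.015,0,0],[0.055,-0.028,-0.015,0,0],[0.055,-0.028,-0.015,0,0],[0.055,-0.028,-0.015,0,0],[0.055,-0.028,-0.015,0,0],[0.055,-0.028,-0.015,0,0],[0.055,-0.028,-0.015,0,0],[0.055,-0.028,-0.015,0,0]]'
python3 -m pendant '[[0.055,-0.028,-0.015,0.02,0],[0.055,-0.028,-0.015,0.02,0],[0.055,-0.028,-0.015,0.02,0],[0.055,-0.028,-0.015,0.02,0],[0.055,0,0,0.01,-0.8],[0.055,0,0,0,-0.8],[0.055,0,0,0,-0.84],[0.055,0,0,0,0]]'
python3 - <<'E'
from meas import *
go((.501,.2475,.13),75.8)
im=imaging.capture("top"); cv2.imwrite("pics/t1.png",im)
for c in blobs(im,*BLUE,60): print(rect("top",c,.035))
s=imaging.capture("side"); cv2.imwrite("pics/s1.png",s[100:260,150:390].repeat(3,0).repeat(3,1))
E
```

```text
t: 0.77
ee_pos: [0.4257, 0.3512, 0.2224]
orientation: [-0.717, -3.058, 0.001]
ft_force: [0.5, 0.3, 0.1]
opening: 0.0546
gripper_force: 0.0
t: 1.43
ee_pos: [0.4986, 0.2487, 0.132]
orientation: [-0.384, -3.117, 0.001]
ft_force: [-0.9, 0.3, -0.8]
opening: 0.0549
gripper_force: 0.0
t 1.43 pos [0.4986 0.2487 0.132 ] yang 75.95 zax [-0.001 -0.001 -1.   ] shift mm [-2.6 -0.5  2. ] turn 0.03 j [-0.61  0.39  0.07  1.86 -0.04  0.89  0.81]
(array([446.9, 261.4]), array([23. , 57.9]), np.float32(-15.0))
(array([ 557.6, -270.4]), array([ 21.7, 172.5]), np.float32(12.02))
```

View pics/s1.png

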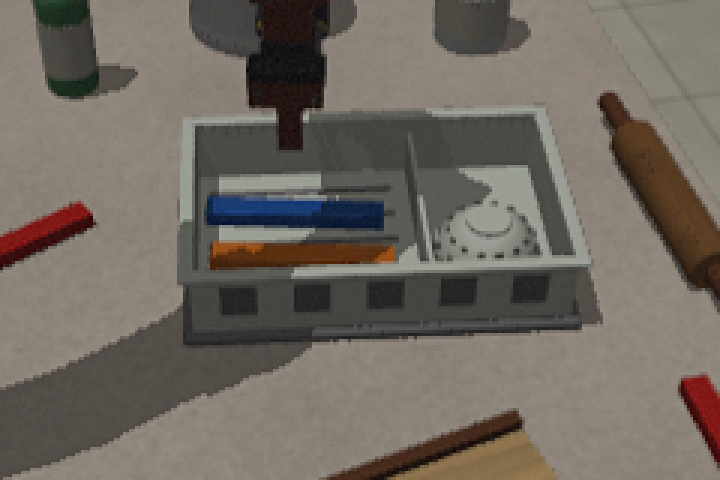

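Side view: gripper stands above the blue strip (crop (295,210)), the orange one clear at (300,255). Descend.

```bash
python3 -m pendant '[[0.055,-0.0025,-0.0005,0.02,0],[0.055,0,0,0.025,0],[0.055,0,0,0.025,0],[0.055,0,0,0.02,0],[0.055,0,0,0.015,0],[0.055,0,0,0.006,0],[0.055,0,0,0,0]]' 25
python3 -m pendant '[[0.01,0,0,0,0],[0.01,0,0,0,0],[0.01,0,0,0,0],[0.01,0,0,0,0],[0.01,0,0,0,0],[0.01,0,0,0,0]]' 25
```

```text
t: 2.12
ee_pos: [0.5002, 0.2478, 0.0204]
orientation: [-0.39, -3.115, 0.002]
ft_force: [-0.1, 0.4, 0.2]
opening: 0.0551
gripper_force: 0.0
t: 2.62
ee_pos: [0.5016, 0.2483, 0.0224]
orientation: [0.389, 3.117, 0.001]
ft_force: [-0.3, -0.0, 5.9]
opening: 0.0254
gripper_force: 25.0
```

```bash
python3 -m pendant '[[0.01,0,0,-0.01,0],[0.01,0,0,-0.02,0],[0.01,0,0,-0.02,0],[0.01,0,0,-0.025,0],[0.01,0,0,-0.025,0],[0.01,0,0,-0.025,0],[0.01,0,0,-0.02,0],[0.01,0,0,-0.01,0]]'
python3 -m pendant '[[0.01,0,0,0,0],[0.01,0,0,0,0],[0.01,0,0,0,0]]'
python3 - <<'E'
from meas import *
go((.501,.2475,.17),75.8)
im=imaging.capture("top")
for c in blobs(im,*BLUE,60): print(rect("top",c,.18))
s=imaging.capture("side"); cv2.imwrite("pics/s2.png",s[60:260,150:390].repeat(3,0).repeat(3,1))
E
```

```text
t: 3.28
ee_pos: [0.502, 0.2485, 0.18]
orientation: [0.388, 3.115, 0.004]
ft_force: [0.9, 0.4, -0.7]
opening: 0.0255
gripper_force: 25.0
t: 3.53
ee_pos: [0.5003, 0.2477, 0.1753]
orientation: [-0.388, -3.116, 0.002]
ft_force: [-0.1, 0.6, -1.2]
opening: 0.0254
gripper_force: 25.0
t 3.53 pos [0.5003 0.2477 0.1753] yang 75.8 zax [-0.002 -0.001 -1.   ] shift mm [-0.7  0.   5.3] turn 0.0 j [-0.61  0.34  0.08  1.82 -0.03  0.98  0.81]
(array([442.3, 265. ]), array([26.2, 61.6]), np.float32(-15.44))
(array([ 527.5, -223.4]), array([ 18.1, 143.7]), np.float32(12.68))
```

View pics/s2.png

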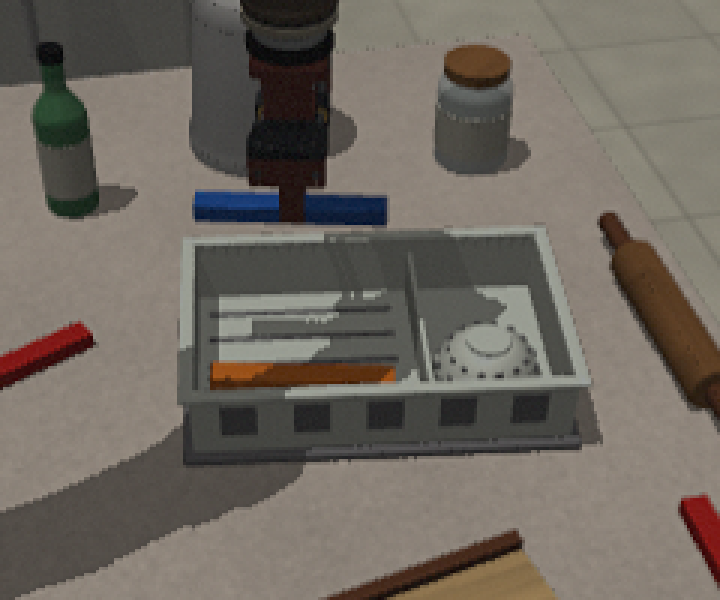

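The strip is held level at its middle, above the rim. Carry to a spot 42 mm off the free edge.

```bash
python3 -m pendant '[[0.01,-0.004,-0.012,0,0],[0.01,-0.008,-0.025,0,0],[0.01,-0.008,-0.028,0,0],[0.01,-0.008,-0.028,0,0],[0.01,-0.008,-0.028,0,0],[0.01,-0.008,-0.028,0,0],[0.01,-0.008,-0.028,0,0],[0.01,-0.008,-0.028,0,0]]'
python3 -m pendant '[[0.01,-0.009,-0.028,0,0],[0.01,-0.009,-0.028,0,0],[0.01,-0.009,-0.028,0,0],[0.01,-0.009,-0.028,0,0],[0.01,-0.009,-0.028,0,0],[0.01,-0.006,-0.02,0,0],[0.01,-0.002,-0.006,0,0],[0.01,0,0,0,0]]'
python3 -m pendant '[[0.01,0,0,0.01,-0.5],[0.01,0,0,0.015,-0.9],[0.01,0,0,0.015,-1],[0.01,0,0,0.015,-1],[0.01,0,0,0.015,-1],[0.01,0,0,0.01,-0.88],[0.01,0,0,0,0],[0.01,0,0,0,0]]'
python3 - <<'E'
from board import *; import board as B
go((.5192,-.1402,.045),102.2)
im=imaging.capture("top"); cv2.imwrite("pics/t3.png",cv2.convertScaleAbs(im[100:290,280:460],alpha=1.5).repeat(3,0).repeat(3,1))
E
```

```text
t: 4.3
ee_pos: [0.5083, 0.0321, 0.1761]
orientation: [-0.389, -3.116, 0.001]
ft_force: [1.4, -0.1, -0.0]
opening: 0.0256
gripper_force: 25.0
t: 4.97
ee_pos: [0.5187, -0.1418, 0.1761]
orientation: [-0.395, -3.116, 0.001]
ft_force: [-0.4, -0.1, -1.5]
opening: 0.0257
gripper_force: 25.0
t: 5.63
ee_pos: [0.5192, -0.1379, 0.0962]
orientation: [0.332, -3.123, -0.002]
ft_force: [0.9, -0.3, -0.4]
opening: 0.0258
gripper_force: 25.0
t 5.63 pos [ 0.5192 -0.1379  0.0962] yang 102.15 zax [-0.002  0.001 -1.   ] shift mm [ 0.5 -2.3 51.2] turn -0.01 j [ 0.06  0.41  0.14  1.95 -0.08  0.79  2.03]
```

View pics/t3.png

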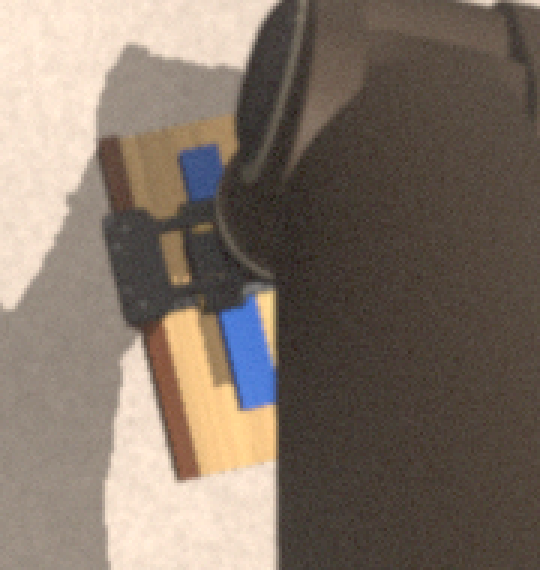

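The strip hangs parallel to the free edge, over the board (ends at (200,165) and (258,395) in the crop). Lower it.

```bash
python3 -m pendant '[[0.01,0,-0.002,0.015,0],[0.01,0,0,0.02,0],[0.01,0,0,0.015,0],[0.01,0,0,0.01,0],[0.01,0,0,0.004,0],[0.01,0,0,0,0],[0.01,0,0,0,0]]'
python3 -m pendant '[[0.01,0,0,0.001,0],[0.01,0,0,0.001,0],[0.01,0,0,0.001,0],[0.01,0,0,0.001,0],[0.01,0,0,0,0]]'
```

```text
t: 6.27
ee_pos: [0.5206, -0.1412, 0.0333]
orientation: [-0.333, 3.123, -0.0]
ft_force: [0.3, 0.5, -1.1]
opening: 0.0253
gripper_force: 25.0
t: 6.68
ee_pos: [0.5201, -0.1412, 0.0286]
orientation: [-0.334, 3.124, 0.0]
ft_force: [-0.4, -0.2, -1.5]
opening: 0.0255
gripper_force: 25.0
```

```bash
python3 -m pendant '[[0.01,0,0,0.001,0],[0.01,0,0,0.001,0],[0.01,0,0,0.001,0],[0.01,0,0,0,0],[0.01,0,0,0,0]]'
python3 -m pendant '[[0.01,0,0,0.001,0],[0.01,0,0,0.001,0],[0.01,0,0,0,0],[0.01,0,0,0,0]]'
```

```text
t: 7.1
ee_pos: [0.5201, -0.1412, 0.0256]
orientation: [0.334, -3.124, -0.0]
ft_force: [0.9, -0.8, -0.5]
opening: 0.0256
gripper_force: 25.0
t: 7.43
ee_pos: [0.5202, -0.1413, 0.0254]
orientation: [-0.333, 3.123, 0.0]
ft_force: [-6.5, 1.6, 20.0]
opening: 0.0255
gripper_force: 25.0
```

```bash
python3 -m pendant '[[0.01,0,0,-0.0015,0],[0.036,0,0,0,0],[0.036,0,0,0,0],[0.036,0,0,0,0],[0.036,0,0,-0.01,0],[0.036,0,0,-0.02,0],[0.036,0,0,-0.025,0],[0.036,0,0,-0.01,0]]'
python3 -m pendant '[[0,0,-0.02,0,0],[0,0,-0.02,0,0],[0,0,-0.003,0,0],[0,0,0,0,0],[0,0,0,0,0],[0,0,0,0,0]]'
python3 - <<'E'
from board import *
im=imaging.capture("top")
for c in blobs(im,*BLUE,60): print(rect("top",c,.038))
im=imaging.capture("side")
for c in blobs(im,(100,120,30),(135,255,255),60): print(rect("side",c,.038))
cv2.imwrite("pics/s4.png",im[200:360,180:420].repeat(3,0).repeat(3,1))
u=np.array([.9773,.2117]);n=np.array([-.2117,.9773]);p=np.array([.5103,-.0992])-.083*n
go((*p,.027),102.2)
E
```

```text
t: 8.1
ee_pos: [0.5213, -0.1417, 0.093]
orientation: [-0.333, 3.121, -0.001]
ft_force: [0.3, 0.5, 0.5]
opening: 0.0356
gripper_force: 0.0
t: 8.6
ee_pos: [0.5289, -0.182, 0.0898]
orientation: [0.335, -3.123, -0.001]
ft_force: [-0.2, 0.3, 0.2]
opening: 0.0017
gripper_force: 0.0
(array([ 468.8, -150.5]), array([21.8, 72.7]), np.float32(11.78))
(array([ 554.8, -273.2]), array([ 27.3, 181.7]), np.float32(12.36))
(array([ 488.8, -153.3]), array([ 34.8, 125.3]), np.float32(11.78))
t 8.7 pos [ 0.529  -0.1821  0.0899] yang 102.27 zax [-0.     0.001 -1.   ] shift mm [ 0.7  2.  63. ] turn 0.01 j [ 0.13  0.45  0.15  1.9  -0.09  0.8   2.11]
```

View pics/s4.png

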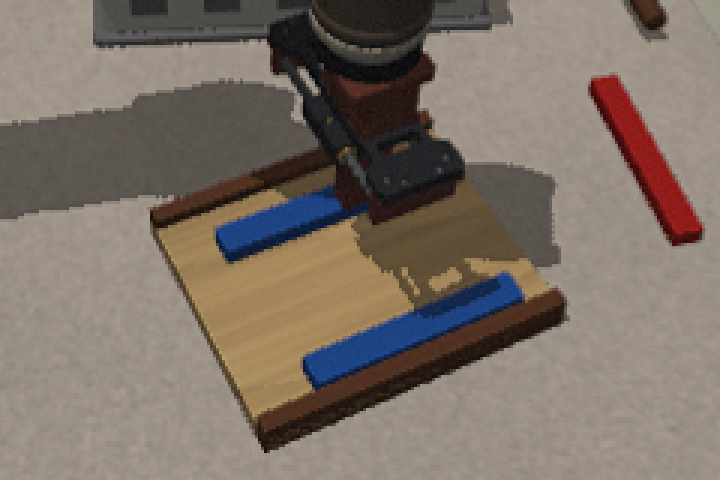

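The strip lies flat on the board, parallel to the free edge, and the fingers are shut on its -y side. Lower them and push.

```bash
python3 -m pendant '[[0,0,0,0.02,0],[0,0,0,0.02,0],[0,0,0,0.015,0],[0,0,0,0.006,0],[0,0,0,0,0],[0,0,0,0,0]]'
python3 -m pendant '[[0,0,0.004,0,0],[0,0,0.004,0,0],[0,0,0.004,0,0],[0,0,0.004,0,0],[0,0,0.004,0,0],[0,0,0.004,0,0],[0,0,0.003,0,0],[0,0,0,0,0]]'
python3 - <<'E'
from board import *
n=np.array([-.2117,.9773])
print(n@(status.get_obs()["ee_pos"][:2]-[.5103,-.0992])*1000)
E
```

```text
t: 9.2
ee_pos: [0.5293, -0.183, 0.0293]
orientation: [0.334, -3.123, -0.0]
ft_force: [0.1, -0.1, -0.8]
opening: 0.0006
gripper_force: 0.0
t: 9.87
ee_pos: [0.5235, -0.1562, 0.0293]
orientation: [-0.335, 3.123, 0.0]
ft_force: [0.0, -0.3, -0.1]
opening: 0.0004
gripper_force: 0.0
-58.47318535339817
```

```bash
python3 -m pendant '[[0,0,0.003,0.002,0],[0,0,0.003,0.002,0],[0,0,0.003,0,0],[0,0,0.003,0,0],[0,0,0.002,0,0],[0,0,0,0,0]]'
python3 -m pendant '[[0,0,0.001,0,0],[0,0,0.001,0,0],[0,0,0,0,0],[0,0,0,0,0]]'
python3 - <<'E'
from board import *
n=np.array([-.2117,.9773])
print(n@(status.get_obs()["ee_pos"][:2]-[.5103,-.0992])*1000)
im=imaging.capture("side")
for c in blobs(im,(100,120,30),(135,255,255),60): print(rect("side",c,.038))
cv2.imwrite("pics/s5.png",im[200:360,180:420].repeat(3,0).repeat(3,1))
E
```

```text
t: 10.37
ee_pos: [0.5203, -0.1424, 0.025]
orientation: [0.335, -3.123, -0.001]
ft_force: [0.1, -1.2, -0.4]
opening: 0.0007
gripper_force: 0.0
t: 10.7
ee_pos: [0.5201, -0.1412, 0.0251]
orientation: [-0.334, 3.124, 0.0]
ft_force: [0.7, -0.6, 0.6]
opening: 0.0004
gripper_force: 0.0
-43.1088316960516
(array([ 554.8, -273.2]), array([ 27.1, 181.7]), np.float32(12.25))
(array([ 467.3, -134.9]), array([36.2, 91.3]), np.float32(12.15))
```

View pics/s5.png

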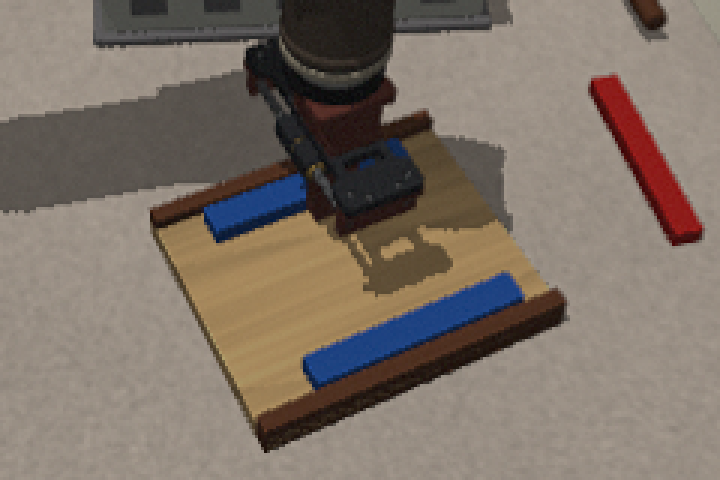

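The strip has moved parallel to the edge and is close to it, with a small gap left at (205,210). Push on in millimetres until the force rises.

```bash
for i in 1; do python3 -m pendant '[[0,0,0.001,0,0],[0,0,0.001,0,0],[0,0,0,0,0],[0,0,0,0,0]]'; done
python3 -m pendant '[[0,0,0.001,0,0],[0,0,0,0,0],[0,0,0,0,0]]'
python3 -m pendant '[[0,0,0.001,0,0],[0,0,0,0,0],[0,0,0,0,0]]'
```

```text
t: 11.08
ee_pos: [0.5196, -0.1392, 0.0251]
orientation: [0.334, -3.124, -0.0]
ft_force: [0.5, -0.3, 0.0]
opening: 0.0005
gripper_force: 0.0
t: 11.33
ee_pos: [0.5195, -0.1382, 0.0251]
orientation: [-0.334, 3.124, 0.0]
ft_force: [0.1, 0.0, 0.2]
opening: 0.0006
gripper_force: 0.0
t: 11.58
ee_pos: [0.5192, -0.1372, 0.0251]
orientation: [0.334, -3.124, -0.0]
ft_force: [0.3, 0.5, -0.6]
opening: 0.0006
gripper_force: 0.0
```

```bash
python3 -m pendant '[[0,0,0.001,0,0],[0,0,0,0,0],[0,0,0,0,0]]'
python3 -m pendant '[[0,0,0.001,0,0],[0,0,0,0,0],[0,0,0,0,0]]'
```

```text
t: 11.83
ee_pos: [0.519, -0.1362, 0.0251]
orientation: [0.334, -3.124, -0.0]
ft_force: [1.0, -0.6, 0.7]
opening: 0.0006
gripper_force: 0.0
t: 12.08
ee_pos: [0.5188, -0.1352, 0.0251]
orientation: [0.334, -3.124, -0.0]
ft_force: [0.2, -0.0, -0.6]
opening: 0.0002
gripper_force: 0.0
```

```bash
python3 - <<'E'
from board import *
n=np.array([-.2117,.9773])
print(n@(status.get_obs()["ee_pos"][:2]-[.5103,-.0992])*1000)
im=imaging.capture("side")
for c in blobs(im,(100,120,30),(135,255,255),60): print(rect("side",c,.038))
im=imaging.capture("top")
for c in blobs(im,*BLUE,60): print(rect("top",c,.038))
E
```

```text
-37.02666683223744
(array([ 554.8, -273.2]), array([ 27.1, 181.7]), np.float32(12.25))
(array([ 466. , -129.8]), array([35.4, 91.1]), np.float32(12.25))
(array([ 460.4, -123.4]), array([23.1, 68.9]), np.float32(11.75))
```

```bash
python3 -m pendant '[[0,0,0.001,0,0],[0,0,0,0,0],[0,0,0,0,0]]'
python3 -m pendant '[[0,0,0.001,0,0],[0,0,0,0,0],[0,0,0,0,0]]'
```

```text
t: 12.43
ee_pos: [0.5186, -0.1343, 0.0251]
orientation: [0.334, -3.124, -0.0]
ft_force: [-0.3, 0.2, 0.9]
opening: 0.0003
gripper_force: 0.0
t: 12.68
ee_pos: [0.5185, -0.1339, 0.0252]
orientation: [-0.333, 3.124, -0.001]
ft_force: [0.1, -2.5, -0.2]
opening: 0.0006
gripper_force: 1.3
```

```bash
python3 -m pendant '[[0,0,0.0005,0,0],[0,0,0,0,0],[0,0,0,0,0]]'
python3 -m pendant '[[0,0,0.0005,0,0],[0,0,0,0,0],[0,0,0,0,0]]'
```

```text
t: 12.93
ee_pos: [0.5186, -0.1339, 0.0253]
orientation: [-0.333, 3.123, -0.002]
ft_force: [0.4, -5.8, 0.3]
opening: -0.0002
gripper_force: 2.6
t: 13.18
ee_pos: [0.5185, -0.1338, 0.0254]
orientation: [-0.332, 3.123, -0.002]
ft_force: [1.2, -7.1, 0.9]
opening: 0.0002
gripper_force: 3.3
```

Firm against the edge. Back off, rise, move aside and look.

```bash
python3 -m pendant '[[0,0,-0.004,0,0],[0,0,-0.008,0,0],[0,0,-0.008,-0.01,0],[0,0,0,-0.03,0],[0,0,0,-0.035,0],[0,0,0,-0.035,0],[0,0,0,-0.03,0],[0,0,0,-0.02,0]]'
python3 -m pendant '[[0,0.02,0.03,0,0],[0,0.02,0.03,0,0],[0,0.02,0.03,0,0],[0,0.02,0.03,0,0],[0,0.02,0.03,0,0],[0,0.02,0.03,0,0],[0,0.02,0.03,0,0],[0,0.02,0.03,0,0]]'
python3 -m pendant '[[0,0.01,0.03,0,0],[0,0.01,0.03,0,0],[0,0,0.03,0,0],[0,0,0.01,0,0],[0,0,0,0,0]]'
python3 - <<'E'
from board import *; import board as B
im=imaging.capture("top")
for c in blobs(im,*BLUE,60): print(rect("top",c,.038))
for c in blobs(im,*OR,60): print("or",rect("top",c,.035))
im2=imaging.capture("side")
for c in blobs(im2,(100,120,30),(135,255,255),60): print(rect("side",c,.038))
a=cv2.convertScaleAbs(im[120:270,300:450],alpha=1.5); b=cv2.convertScaleAbs(im2[220:370,210:390],alpha=1.3)
cv2.imwrite("pics/s6.png",cv2.resize(np.hstack([a,b]),None,fx=2.4,fy=2.4,interpolation=cv2.INTER_CUBIC))
E
```

```text
t: 13.85
ee_pos: [0.5232, -0.1521, 0.1883]
orientation: [-0.334, 3.121, -0.0]
ft_force: [0.3, -0.2, 0.6]
opening: 0.0003
gripper_force: 0.0
t: 14.52
ee_pos: [0.3137, 0.0497, 0.1852]
orientation: [0.334, -3.124, -0.0]
ft_force: [0.5, 0.7, -0.2]
opening: 0.0005
gripper_force: 0.0
t: 14.93
ee_pos: [0.2741, 0.1444, 0.1855]
orientation: [-0.341, 3.123, 0.001]
ft_force: [-0.4, -0.8, 0.4]
opening: 0.0006
gripper_force: 0.0
(array([ 511.6, -111.4]), array([ 21.6, 171.7]), np.float32(12.03))
(array([ 556.6, -269.4]), array([ 21.9, 172.6]), np.float32(12.17))
or (array([493.6, 178.5]), array([ 23.5, 174.6]), np.float32(-13.71))
or (array([829.3, 631.9]), array([75.9, 78.6]), np.float32(54.36))
(array([ 554.9, -273.3]), array([ 27.2, 181.7]), np.float32(12.27))
(array([ 510.5, -118.8]), array([ 35.3, 182.7]), np.float32(12.26))
```

View pics/s6.png

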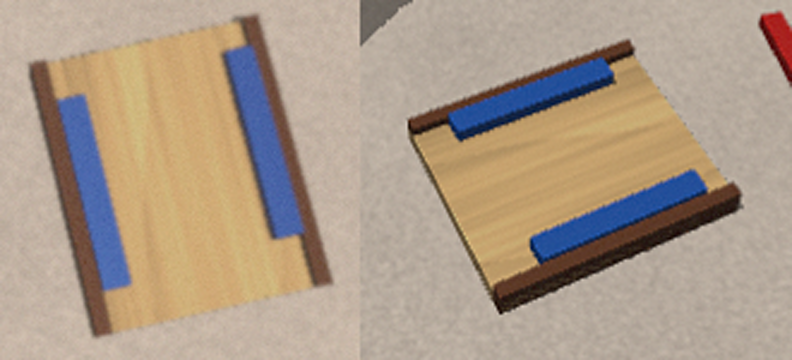

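Both views show the strip flush along the left edge (left crop (62,98) to (130,285)), centred, with the mate and orange strips unmoved. Hand in.

```bash
python3 -c "
from cell import ctrl; print(ctrl.hand_in())"
```

```text
the job is handed in; nothing more can be done
None
```

I laid the blue strip flat on the board, pushed it flush along the free raised edge within both ends, and handed the job in at about 15 s; the orange and mate strips measured unmoved, and no verdict came back.

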